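# Turn a cup of brass studs out into the inspection dish

## Task

Take the blue cup of brass studs from its rack and turn it right over, mouth down close above the middle of the inspection dish, so that all five studs end up in the dish without falling from a height; then lift the cup straight up off the heap by about its own height, still mouth down. Stand the empty cup mouth down on the bench, clear of the dish, and leave the grey cup alone.

Things in the scene. Friction and masses are not known exactly. Their poses are not given: they have to be found in the camera images.
- blue_cup: Open blue plastic cup (about 60 g) with five loose brass studs. Straight sides, 56 mm diameter, 80 mm high, wall 3, base 4 mm. Origin: centre of its underside; own z runs out through the mouth. It rests in a fixed yellow-footed rack, leaning 55 degrees from upright, mouth away from the robot, origin 46 mm up; the rack is under it, within 30 mm of its axis sideways, so its flanks are free and it lifts out upward.
- grey_cup: Bystander: a cup of the same shape and size in grey plastic, leaning in a second rack of the same kind, holding three dark steel studs. Origin and axes as the blue cup's.
- dish: The inspection dish: a shallow round white dish with a black floor, fixed to the bench. Outer diameter 148 mm, inner 140 mm, rim 12 mm high, floor 3 mm thick. Origin: centre of its underside, on the bench; z up. The bench beyond it (farther from the robot) is clear for at least 200 mm from the dish's centre.
- brass_1: Short round brass stud 1 of 5, 13 mm diameter, 14 mm long, 13 g, loose in the blue cup at the start. Origin: centre of one end face; z along its length.
- brass_2: Short round brass stud 2 of 5, 13 mm diameter, 14 mm long, 13 g, loose in the blue cup at the start. Origin: centre of one end face; z along its length.
- brass_3: Short round brass stud 3 of 5, 13 mm diameter, 14 mm long, 13 g, loose in the blue cup at the start. Origin: centre of one end face; z along its length.
- brass_4: Short round brass stud 4 of 5, 13 mm diameter, 14 mm long, 13 g, loose in the blue cup at the start. Origin: centre of one end face; z along its length.
- brass_5: Short round brass stud 5 of 5, 13 mm diameter, 14 mm long, 13 g, loose in the blue cup at the start. Origin: centre of one end face; z along its length.
- blue_cup_mouth (a point): Centre of the blue cup's mouth, in the plane of its rim, 80 mm from the cup's origin along its z axis.
Not all that is in view belongs to the job. Of the things that look like the blue_cup, the larger one is meant. Several things look just like the dish: the one meant starts farthest to the robot's left.

How it is judged:
By the outcome, as a careful person would: the job done as asked, in the order asked, and still so for the second after the job is handed in, with the robot touching nothing.
It also fails if it takes over 53 s, if anything falls off the work surface, if the arm or the gripper's body presses on something with over 40 N, if the wrist force passes 120 N, or if a joint passes its speed limit or range.

## Robot

A 7-joint arm with a two-finger parallel gripper is mounted at the origin on the work surface. World frame = base frame: x ahead of the robot, y to its left, z up, the work surface at z = 0. Lengths are in m, angles in rad, forces in N, time in s.
With the tool pointing down it reaches from about 0.4 to 0.875 m from the base axis. Payload 6.5 kg.
Tool frame: the origin (TCP) lies between the finger pads; the fingertips stand 17 mm ahead of it and the grasp point (between the pads) lies 2 mm behind it; z points along the fingers, y is the line along which they close (so a half turn about z gives the same grasp; the last joint's range is limited). The gripper opens to 88 mm and grips with 3 to 60 N. Pads are 18 mm wide; open, the fingers measure 123 mm over their backs; the gripper's body (75 mm by 187 mm) begins 45 mm behind the grasp point.
Start: joints at [1.196, 0.536, -0.004, 1.538, 0.003, 1.067, -0.071], TCP at [0.198, -0.619, 0.256] pointing down, gripper open.
Joint ranges: [-2.7, 2.7], [-0.37, 2.16], [-1.27, 1.26], [0.24, 2.4], [-1.31, 4.45], [0.19, 1.91], [-2.76, 2.76]. Speed limits (rad/s): [2.39, 2.39, 3.14, 3.14, 3.14, 3.14, 3.14].

## Interface

Orientations are given as a 3x3 rotation matrix whose columns are the frame's x, y, z axes.
In Python, from workcell import arm gives the robot as it stands.
- The arm moves only by the tool move_arm, never from a script. Its argument "deltas" is one flat list of numbers, 5 for each row, row after row: the shift along the tool's x, y, z scaled (see below), then the turn about the tool's z scaled (see below), then the opening, from -1 (shut) to 1 (fully open), so that 0 is half open. A call has 1 to 5 rows; each row is the pose to reach, as a shift and turn from the pose commanded when the call began, along the tool's axes at that moment; what a row does not reach only later rows make up. The controller multiplies each number of a shift by 0.1 m and each number of a turn by 45 degrees. A row lasts 1/10 s, in which the tool goes at most 50 mm and 8.59 degrees, less where a joint would pass 70% of its speed; a pose out of reach is approached as far as the arm can. A call with a number of a shift or a turn outside -1 to 1 is refused whole. A call with a gripper value outside its range is refused whole. The fingers move at their own pace and stop on an object; "newtons" is the grip in N (left out, the last holds). Time passes only in rows, so rows that repeat a pose let the fingers close. It gives the time, the measured TCP pose, the force, the opening and the grip force at its end, in the units of the state.
- arm.read_state(): the state, without advancing time (a new reading comes with each control period).
- arm.snapshot(name): name is "scene" or "top" or "wrist"; returns a dict with "color" (420x560x3 uint8, red, green, blue), "K" (3x3 intrinsics, pixels), "cam_to_world" (4x4, takes a point from camera to world coordinates); the wrist camera has in their place "T_tool_cam" (4x4, takes a point from camera to tool coordinates, whose origin is the TCP and whose axes are the flange's). Camera axes: x right, y down, z forward; pixel columns grow to the right and rows downward; lengths in m; the calibration is good to about 2 mm. A picture is of the moment at which its call begins: read the wrist's pose just before it. There is no depth.
- arm.hand_in(): hands the job in; it is judged then, once.
The state is a dict: "time_s": time; "joints": joint angles; "qvel": joint speeds; "effort": joint torques, N m; "tool_pos": TCP position; "tcp_rot": TCP orientation; "force": force on the tool from outside, world axes, zero at the start; "torque": the same for the moment, N m; "opening": finger opening in m; "grasp_force": force on a finger pad.
Only numpy, scipy, OpenCV 4.12 (cv2) and the standard library are available. Lean on these libraries where they do the work, as an engineer would, in place of code of your own. Each camera call takes 0.05 s, during which the arm holds its last target. There are 200 camera calls.

## Working session

There is one attempt and no reset: what is moved stays moved. The work goes in short steps, Python scripts to look and compute and a tool call to move; the robot and the scene stay as the last step left them, time stands still between calls to the robot, and variables do not carry over. Pictures are saved under pics/ and viewed, at most 10 in all, crops included, and the job is handed in when it is done.

Besides the shell and the picture viewer there is one more tool, called by a JSON object that holds its "name" and its "arguments". move_arm: Moves the arm, as the interface text tells. Its arguments: {"type":"object","properties":{"deltas":{"type":"array","items":{"type":"number"}},"newtons":{"type":"number"}},"required":["deltas"]}

```bash
mkdir -p pics; ls
python3 - <<'E'
from workcell import arm
import cv2,numpy as np
s=arm.read_state();print(s['time_s'],s['tool_pos'],s['tcp_rot'],s['opening'])
for n in('scene','top'):
    d=arm.snapshot(n);cv2.imwrite(f'pics/{n}0.png',d['color'][:,:,::-1]);np.savez(n+'0.npz',**d)
    print(n,d['K'],d['cam_to_world'])
E
```

```text
pics
0.0 [ 0.19736311 -0.61870759  0.25484337] [[ 9.52689980e-01  3.03943135e-01 -6.10952955e-04]
 [ 3.03943735e-01 -9.52688625e-01  1.60941183e-03]
 [-9.28782535e-05 -1.71896585e-03 -9.99998518e-01]] 0.08823524839409842
scene [[471.67609672   0.         288.98489996]
 [  0.         471.67609672 206.42256075]
 [  0.           0.           1.        ]] [[-0.4081858   0.74021524 -0.53428995  0.95549112]
 [ 0.91275564  0.3205543  -0.2532234   0.19794006]
 [-0.01617088 -0.59103836 -0.80648134  0.77777146]
 [ 0.          0.          0.          1.        ]]
top [[434.43283768   0.         277.19570876]
 [  0.         434.43283768 200.60090727]
 [  0.           0.           1.        ]] [[-0.05756124 -0.97765399  0.20218652  0.27678372]
 [-0.9983412   0.05611538 -0.01288082 -0.00691732]
 [ 0.00124721 -0.20259257 -0.97926232  1.03106339]
 [ 0.          0.          0.          1.        ]]
```

View pics/scene0.png

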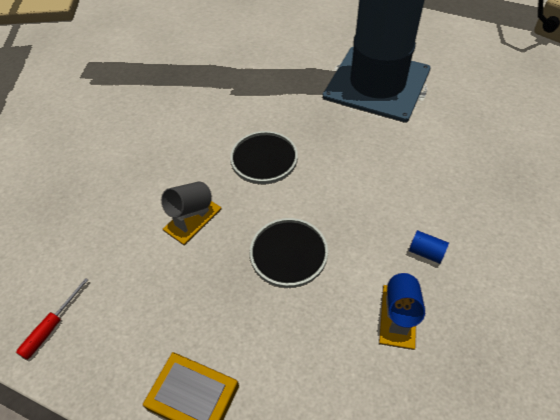

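View pics/top0.png

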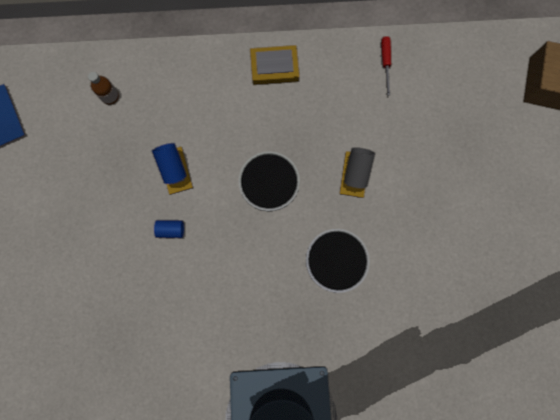

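Candidates for the blue cup, in top-image pixels: the large blue cup in a yellow rack (170,164), the small blue cylinder lying at (169,229), and a blue block at the edge (5,115). I choose the racked one, which also shows studs in the scene view at (404,300).

Candidates for the dish: (269,181) and (338,260). The left-most is (269,181).

```bash
cat > h.py <<'E'
import numpy as np,cv2
def ray(K,T,uv):
    d=T[:3,:3]@np.linalg.solve(K,[uv[0],uv[1],1.]);return T[:3,3],d/np.linalg.norm(d)
def plane(K,T,uv,z):
    o,d=ray(K,T,uv);return o+d*(z-o[2])/d[2]
def tri(rays):
    A=sum(np.eye(3)-np.outer(d,d) for o,d in rays);b=sum((np.eye(3)-np.outer(d,d))@o for o,d in rays);return np.linalg.solve(A,b)
def blue(img):
    h=cv2.cvtColor(img,cv2.COLOR_RGB2HSV);return cv2.inRange(h,(105,120,40),(130,255,255))
def blobs(m,amin=150):
    c,_=cv2.findContours(m,cv2.RETR_EXTERNAL,cv2.CHAIN_APPROX_NONE);return [k for k in c if cv2.contourArea(k)>amin]
E
python3 - <<'E'
from h import *
R=[]
for n in('scene','top'):
    d=np.load(n+'0.npz');K,T,im=d['K'],d['cam_to_world'],d['color']
    g=im.max(2);
    for k in blobs((g<45).astype(np.uint8),1500):
        (u,v),ax,a=cv2.fitEllipse(k)
        if ax[1]<90 : print(n,'dish',u,v,ax,plane(K,T,(u,v),.003))
    for k in blobs(blue(im)):
        r=cv2.minAreaRect(k);print(n,'blue',cv2.contourArea(k),r);
        if cv2.contourArea(k)>900 and 100<r[0][0]<500: R.append(ray(K,T,r[0])); print(cv2.boxPoints(r).round(), [plane(K,T,p,.07).round(3) for p in cv2.boxPoints(r)])
print(tri(R))
d=np.load('top0.npz');c=cv2.resize(d['color'][120:260,110:310],None,fx=4,fy=4,interpolation=cv2.INTER_CUBIC);cv2.imwrite('pics/crop1.png',c[:,:,::-1])
E
```

```text
scene dish 288.38720703125 251.73350524902344 (58.99663543701172, 70.61743927001953) [ 0.54024122 -0.00273266  0.003     ]
scene dish 263.61553955078125 156.22109985351562 (42.256080627441406, 60.30568313598633) [ 0.33885232 -0.15301872  0.003     ]
scene blue 1567.5 ((405.4508361816406, 299.95904541015625), (54.50251770019531, 35.49000930786133), 84.80557250976562)
[[385. 274.]
 [421. 271.]
 [426. 325.]
 [390. 329.]] [array([0.551, 0.182, 0.07 ]), array([0.522, 0.234, 0.07 ]), array([0.612, 0.266, 0.07 ]), array([0.64 , 0.217, 0.07 ])]
scene blue 709.5 ((428.362060546875, 246.34483337402344), (34.3536376953125, 22.2834415435791), 21.801406860351562)
top dish 281.4046630859375 405.61474609375 (34.09877014160156, 65.74836730957031) [ 0.02835379 -0.00315998  0.003     ]
top dish 337.1996765136719 260.30291748046875 (55.463687896728516, 57.49018096923828) [ 0.33792231 -0.15297994  0.003     ]
top dish 268.6507873535156 180.79537963867188 (52.350162506103516, 53.99822998046875) [ 0.53949776 -0.00246887  0.003     ]
top blue 429.5 ((168.5, 229.0), (16.0, 29.0), 90.0)
top blue 808.5 ((169.23455810546875, 163.40980529785156), (39.12871551513672, 23.11825180053711), 68.96248626708984)
top blue 778.5 ((11.5, 114.5), (59.0, 23.0), 90.0)
[0.95027267 0.19832183 0.76785714]
```

View pics/crop1.png

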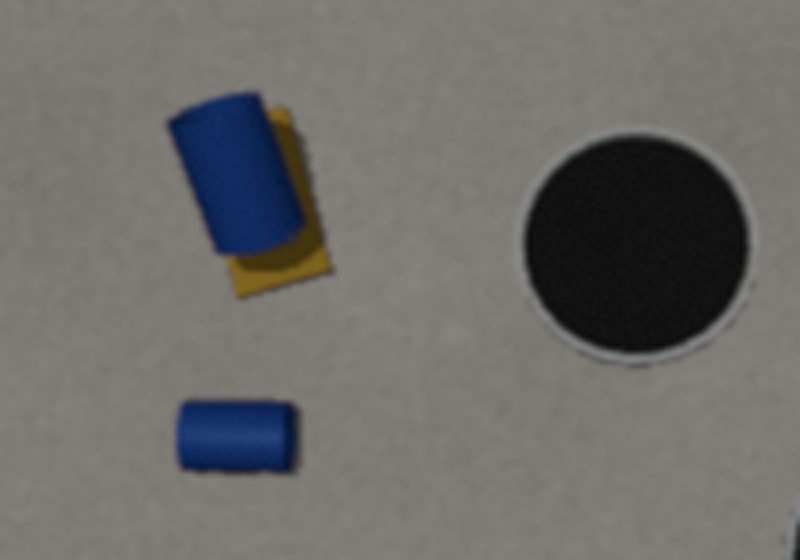

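Run:
```python
from h import *
from scipy.optimize import least_squares
d=np.load('top0.npz');K,T=d['K'],d['cam_to_world']
def proj(p):
    q=K@(T[:3,:3].T@(np.array(p)-T[:3,3]));return q[:2]/q[2]
P=[plane(K,T,(110+u/4,120+v/4),.004) for u,v in((330,270),(287,108))];e=P[1]-P[0];print('rack az',np.degrees(np.arctan2(e[1],e[0])))
def f(x):
    a=np.array([np.sin(.96)*np.cos(x[2]),np.sin(.96)*np.sin(x[2]),np.cos(.96)])
    o=np.array([x[0],x[1],.046]);pm=proj(o+.04*a);q=proj(o+.08*a)-proj(o)
    return [*(pm-(169.2,163.4)),50*(np.arctan2(q[0],-q[1])-np.arctan2(-.358,.934))]
r=least_squares(f,[.5,.2,.2]);print(r.x,r.cost,np.degrees(r.x[2]))
```

```text
rack az 13.281335827689274
[0.54524556 0.21532898 0.25359983] 7.549122761648256e-26 14.530200010995463
```

{"name": "move_arm", "arguments": {"deltas": [0.43,-0.49,0,0,1,0.86,-0.98,0,0,1,0.86,-0.98,0,0,1]}}

```text
time_s: 0.4
tool_pos: [0.2513, -0.4961, 0.2551]
tcp_rot: [[0.952, 0.306, 0.0], [0.306, -0.952, 0.002], [0.001, -0.002, -1.0]]
force: [1.9, -0.5, 0.9]
opening: 0.0879
grasp_force: 0.0
```

{"name": "move_arm", "arguments": {"deltas": [0.43,-0.49,0,0,1,0.86,-0.98,0,0,1,0.86,-0.98,0,0,1]}}

```text
time_s: 0.7
tool_pos: [0.303, -0.3765, 0.2554]
tcp_rot: [[0.952, 0.307, -0.0], [0.307, -0.952, 0.002], [0.0, -0.002, -1.0]]
force: [0.4, -0.9, -1.3]
opening: 0.0879
grasp_force: 0.0
```

{"name": "move_arm", "arguments": {"deltas": [0.43,-0.49,0,0,1,0.86,-0.98,0,0,1,0.86,-0.98,0,0,1]}}

```text
time_s: 1.0
tool_pos: [0.3549, -0.2572, 0.2556]
tcp_rot: [[0.952, 0.307, -0.0], [0.307, -0.952, 0.001], [0.0, -0.001, -1.0]]
force: [0.2, -0.4, -0.1]
opening: 0.0883
grasp_force: 0.0
```

{"name": "move_arm", "arguments": {"deltas": [0.43,-0.49,0,0,1,0.86,-0.98,0,0,1,0.86,-0.98,0,0,1]}}

```text
time_s: 1.3
tool_pos: [0.407, -0.1377, 0.2558]
tcp_rot: [[0.952, 0.307, 0.0], [0.307, -0.952, 0.001], [0.001, -0.001, -1.0]]
force: [-0.7, -0.5, -0.0]
opening: 0.088
grasp_force: 0.0
```

{"name": "move_arm", "arguments": {"deltas": [0.43,-0.49,0,0,1,0.86,-0.98,0,0,1,0.86,-0.98,0,0,1]}}

```text
time_s: 1.6
tool_pos: [0.4591, -0.018, 0.2558]
tcp_rot: [[0.952, 0.307, 0.001], [0.307, -0.952, 0.001], [0.001, -0.001, -1.0]]
force: [0.0, -0.3, 0.5]
opening: 0.0883
grasp_force: 0.0
```

{"name": "move_arm", "arguments": {"deltas": [0.43,-0.49,0,0,1,0.86,-0.98,0,0,1,0.86,-0.98,0,0,1]}}

```text
time_s: 1.9
tool_pos: [0.511, 0.1018, 0.2557]
tcp_rot: [[0.952, 0.307, 0.0], [0.307, -0.952, 0.002], [0.001, -0.001, -1.0]]
force: [0.5, -0.6, 0.1]
opening: 0.0882
grasp_force: 0.0
```

{"name": "move_arm", "arguments": {"deltas": [0.43,-0.49,0,0.08,1,0.86,-0.98,0,0.08,1,0.86,-0.98,0,0.08,1,0.86,-0.98,0,0.08,1]}}

```text
time_s: 2.3
tool_pos: [0.5624, 0.2227, 0.2552]
tcp_rot: [[0.968, 0.249, -0.001], [0.249, -0.968, 0.003], [0.0, -0.003, -1.0]]
force: [-0.3, 0.6, -0.7]
opening: 0.0881
grasp_force: 0.0
```

Run:
```python
from workcell import arm
import cv2,numpy as np
s=arm.read_state();d=arm.snapshot('wrist');print(s['tool_pos'],s['tcp_rot'],d['K'],d['T_tool_cam'])
np.savez('w1.npz',p=s['tool_pos'],R=s['tcp_rot'],**d);cv2.imwrite('pics/w1.png',d['color'][:,:,::-1])
```

```text
[0.56235176 0.22267594 0.2551987 ] [[ 9.68412858e-01  2.49351532e-01 -5.91988113e-04]
 [ 2.49352104e-01 -9.68407190e-01  3.32290162e-03]
 [ 2.55285064e-04 -3.36555413e-03 -9.99994304e-01]] [[300.03879593   0.         273.02743775]
 [  0.         300.03879593 199.69446153]
 [  0.           0.           1.        ]] [[ 1.43673338e-04 -9.59352060e-01 -2.82211984e-01  7.18725964e-02]
 [ 9.99999981e-01  1.00967396e-04  1.65868420e-04  1.02183477e-05]
 [-1.30632001e-04 -2.82212003e-01  9.59352057e-01 -1.29599404e-01]
 [ 0.00000000e+00  0.00000000e+00  0.00000000e+00  1.00000000e+00]]
```

View pics/w1.png

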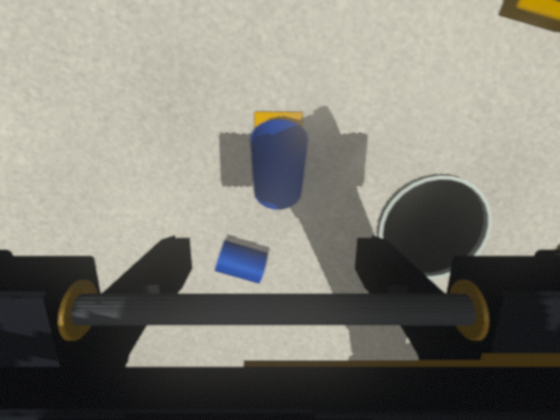

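Run:
```python
from h import *
d=np.load('w1.npz');Tt=np.eye(4);Tt[:3,:3]=d['R'];Tt[:3,3]=d['p'];T=Tt@d['T_tool_cam'];K=d['K']
ks=blobs(blue(d['color']));k=max(ks,key=cv2.contourArea)[:,0];print(k.min(0),k.max(0))
for r in(130,160,190):
    c=k[k[:,1]==r][:,0];print(r,c.min(),c.max())
u=(k[:,0].min()+k[:,0].max())/2
def rel(v,z): return (plane(K,T,(u,v),z)-d['p'])@d['R']
b=rel(k[:,1].max()+.5,.069);m=rel(k[:,1].min()-.5,.069);m2=rel(k[:,1].min()-.5,.115)
print('tool xy base origin x',b[0]+.016,'from mouth low',m[0]-.0815,'mouth top',m2[0]-.0495,'y',b[1],m[1])
```

```text
[216 245] [264 281]Traceback (most recent call last):
  File "<stdin>", line 5, in <module>
    return umr_minimum(a, axis, None, out, keepdims, initial, where)
ValueError: zero-size array to reduction operation minimum which has no identity
```

Only the shading threshold is wrong: the cup lies in shadow. I'll loosen the mask.

```bash
sed -i 's/(105,120,40),(130/(105,90,25),(135/' h.py
python3 - <<'E'
from h import *
d=np.load('w1.npz');Tt=np.eye(4);Tt[:3,:3]=d['R'];Tt[:3,3]=d['p'];T=Tt@d['T_tool_cam'];K=d['K']
ks=blobs(blue(d['color']));k=min(ks,key=lambda c:np.hypot(*(c.mean((0,1))-(279,163))))[:,0];print(k.min(0),k.max(0))
for r in(140,160,185):
    c=k[k[:,1]==r][:,0];print(r,c.min(),c.max())
u=(k[:,0].min()+k[:,0].max())/2
def rel(v,z): return (plane(K,T,(u,v),z)-d['p'])@d['R']
b=rel(k[:,1].max()+.5,.069);m=rel(k[:,1].min()-.5,.069);m2=rel(k[:,1].min()-.5,.115)
print('tool xy base origin x',b[0]+.016,'from mouth low',m[0]-.0815,'mouth top',m2[0]-.0495,'y',b[1],m[1])
E
```

```text
[251 120] [299 189]
140 251 279
160 254 286
185 261 292
tool xy base origin x 0.00652003226064563 from mouth low -0.017499912583329613 mouth top 0.015646754408817423 y 0.0022058218057945077 0.0020590563277220805
```

Run:
```python
from h import *
d=np.load('w1.npz');Tt=np.eye(4);Tt[:3,:3]=d['R'];Tt[:3,3]=d['p'];T=Tt@d['T_tool_cam'];K=d['K']
im=d['color'].astype(int);mk=((im[...,2]-im[...,0])>22).astype(np.uint8)
ks=blobs(mk);k=min(ks,key=lambda c:np.hypot(*(c.mean((0,1))-(279,163))))[:,0];print(k.min(0),k.max(0))
for r in(140,160,185):
    c=k[k[:,1]==r][:,0];print(r,c.min(),c.max())
u=(k[:,0].min()+k[:,0].max())/2
def rel(v,z): return (plane(K,T,(u,v),z)-d['p'])@d['R']
b=rel(k[:,1].max()+.5,.069);m=rel(k[:,1].min()-.5,.069);m2=rel(k[:,1].min()-.5,.115)
print('tool xy base origin x',b[0]+.016,'from mouth low',m[0]-.0815,'mouth top',m2[0]-.0495,'y',b[1],m[1])
```

```text
[250 120] [303 209]
140 250 290
160 253 303
185 255 300
tool xy base origin x -0.016340938104661314 from mouth low -0.01749957034130685 mouth top 0.015647046801722186 y 0.003912999058208931 0.003584771421638336
```

{"name": "move_arm", "arguments": {"deltas": [0,0.05,0.45,0,1,0,0.05,0.9,0,1,0,0.05,0.9,0,1]}}

```text
time_s: 2.65
tool_pos: [0.5598, 0.2083, 0.1602]
tcp_rot: [[0.97, 0.242, -0.01], [0.242, -0.97, -0.006], [-0.012, 0.003, -1.0]]
force: [-0.4, -0.4, -0.9]
opening: 0.0884
grasp_force: 0.0
```

{"name": "move_arm", "arguments": {"deltas": [0,0,0.3,0,1,0,0,0.6,0,1,0,0,0.8,0,1,0,0,0.95,0,1,0,0,0.95,0,1]}}

```text
time_s: 3.15
tool_pos: [0.5634, 0.2115, 0.0704]
tcp_rot: [[0.97, 0.243, -0.001], [0.243, -0.97, -0.001], [-0.002, 0.001, -1.0]]
force: [-0.1, -0.1, 0.6]
opening: 0.0881
grasp_force: 0.0
```

Run:
```python
from workcell import arm
import cv2,numpy as np
s=arm.read_state();print(s['tool_pos'],s['force'])
d=arm.snapshot('wrist')['color'];e=arm.snapshot('scene')['color'][180:390,300:520];e=cv2.resize(e,(400,382))
cv2.imwrite('pics/w2.png',np.hstack([cv2.resize(d,(400,300)),np.zeros((300,1,3),np.uint8),cv2.resize(e,(399,300))])[:,:,::-1])
```

```text
[0.56341899 0.21148521 0.07038505] [-0.08919426 -0.14795956  0.56489055]
```

View pics/w2.png

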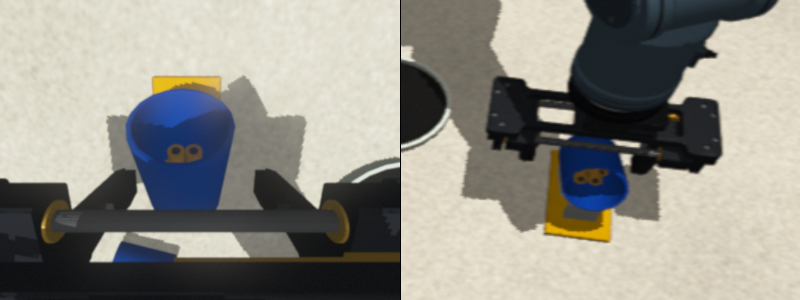

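{"name": "move_arm", "arguments": {"deltas": [0,-0.055,0.01,0,1,0,-0.055,0.01,0,1,0,-0.055,0.01,0,0.4], "newtons": 15}}

```text
time_s: 3.55
tool_pos: [0.5627, 0.2184, 0.0705]
tcp_rot: [[0.97, 0.244, 0.001], [0.244, -0.97, 0.001], [0.001, -0.0, -1.0]]
force: [0.2, 0.2, -0.3]
opening: 0.0821
grasp_force: 0.0
```

{"name": "move_arm", "arguments": {"deltas": [0,0,0,0,-0.2,0,0,0,0,-0.2,0,0,0,0,-0.2,0,0,0,0,-0.2,0,0,0,0,-0.2]}}

```text
time_s: 4.05
tool_pos: [0.5621, 0.2189, 0.0698]
tcp_rot: [[0.97, 0.244, -0.0], [0.244, -0.97, 0.001], [0.0, -0.001, -1.0]]
force: [-1.4, 3.5, 1.3]
opening: 0.0565
grasp_force: 15.0
```

{"name": "move_arm", "arguments": {"deltas": [0,0,-0.1,0,-0.2,0,0,-0.2,0,-0.2,0,0,-0.4,0,-0.2,0,0,-0.6,0,-0.2,0,0,-0.7,0,-0.2], "newtons": 15}}

```text
time_s: 4.55
tool_pos: [0.5637, 0.2174, 0.1422]
tcp_rot: [[0.97, 0.243, 0.003], [0.243, -0.97, 0.0], [0.003, 0.0, -1.0]]
force: [0.2, 0.2, -1.7]
opening: 0.0566
grasp_force: 15.0
```

Run:
```python
from workcell import arm
import cv2,numpy as np
s=arm.read_state();print(s['time_s'],s['tool_pos'],s['force'],s['torque'],s['opening'])
d=arm.snapshot('wrist')['color'];e=arm.snapshot('scene')['color'][180:390,300:520]
cv2.imwrite('pics/w3.png',np.hstack([cv2.resize(d,(400,300)),cv2.resize(e,(399,300))])[:,:,::-1])
```

```text
4.55 [0.56371035 0.21741523 0.14216297] [ 0.22455523  0.16058299 -1.71613437] [ 0.07524393 -0.03023192  0.01424709] 0.0566120804619054
```

View pics/w3.png

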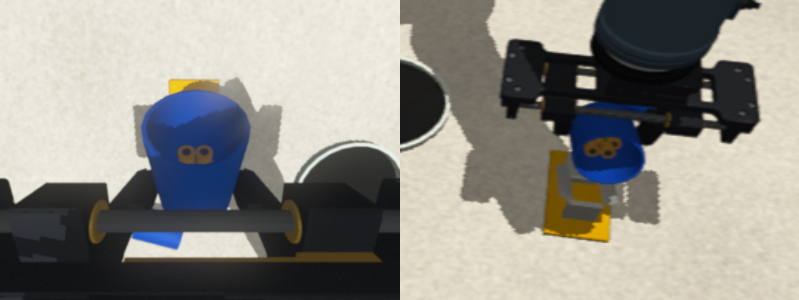

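{"name": "move_arm", "arguments": {"deltas": [-0.06,0.08,0,0,-0.2,-0.18,0.26,0,0,-0.2,-0.32,0.48,0,0,-0.2,-0.46,0.7,0,0,-0.2]}}

```text
time_s: 5.05
tool_pos: [0.5333, 0.1368, 0.1384]
tcp_rot: [[0.97, 0.244, -0.002], [0.244, -0.97, -0.001], [-0.003, 0.001, -1.0]]
force: [-0.4, -0.2, -1.3]
opening: 0.0564
grasp_force: 15.0
```

{"name": "move_arm", "arguments": {"deltas": [-0.14,0.22,0,0,-0.2,-0.28,0.44,0.05,0,-0.2,-0.42,0.64,0.15,0,-0.2,-0.54,0.82,0.25,0,-0.2,-0.64,0.98,0.3,0,-0.2]}}

```text
time_s: 5.55
tool_pos: [0.4943, 0.0258, 0.108]
tcp_rot: [[0.97, 0.242, -0.004], [0.242, -0.97, -0.001], [-0.004, 0.0, -1.0]]
force: [0.6, 0.0, -1.9]
opening: 0.0564
grasp_force: 15.0
```

{"name": "move_arm", "arguments": {"deltas": [-0.1,0.17,0.1,0,-0.2,-0.2,0.3,0.2,0,-0.2,-0.26,0.38,0.3,0,-0.2,-0.26,0.4,0.3,0,-0.2,-0.26,0.4,0.3,0,-0.2]}}

```text
time_s: 6.05
tool_pos: [0.4812, -0.0168, 0.0795]
tcp_rot: [[0.97, 0.244, -0.0], [0.244, -0.97, 0.0], [-0.0, -0.0, -1.0]]
force: [-0.3, 0.8, 0.0]
opening: 0.0563
grasp_force: 15.0
```

{"name": "move_arm", "arguments": {"deltas": [0,0,0.06,0,-0.2,0,0,0.12,0,-0.2,0,0,0.18,0,-0.2,0,0,0.24,0,-0.2,0,0,0.28,0,-0.2], "newtons": 8}}

```text
time_s: 6.55
tool_pos: [0.481, -0.0169, 0.051]
tcp_rot: [[0.97, 0.244, -0.001], [0.244, -0.97, 0.0], [-0.001, -0.0, -1.0]]
force: [0.3, 0.7, -1.3]
opening: 0.057
grasp_force: 8.0
```

{"name": "move_arm", "arguments": {"deltas": [0,0,0,0,-0.2,0,0,0.01,0,-0.2,0,0,0.02,0,-0.2,0,0,0.02,0,-0.2], "newtons": 4}}

```text
time_s: 6.95
tool_pos: [0.4814, -0.0171, 0.0498]
tcp_rot: [[0.97, 0.243, 0.0], [0.243, -0.97, 0.0], [0.0, 0.0, -1.0]]
force: [0.5, 0.8, -0.4]
opening: 0.0568
grasp_force: 4.0
```

Run:
```python
from workcell import arm
import cv2,numpy as np
s=arm.read_state();print(s['time_s'],s['tool_pos'],s['force'],s['torque'],s['opening'])
d=arm.snapshot('wrist')['color'];e=arm.snapshot('scene')['color'][150:300,200:400]
cv2.imwrite('pics/w4.png',np.hstack([cv2.resize(d,(400,300)),cv2.resize(e,(400,300))])[:,:,::-1])
```

```text
6.95 [ 0.48136653 -0.0171019   0.04983317] [ 0.46539049  0.79512416 -0.37605572] [ 0.02983114  0.01914775 -0.00427774] 0.05681704116027529
```

View pics/w4.png

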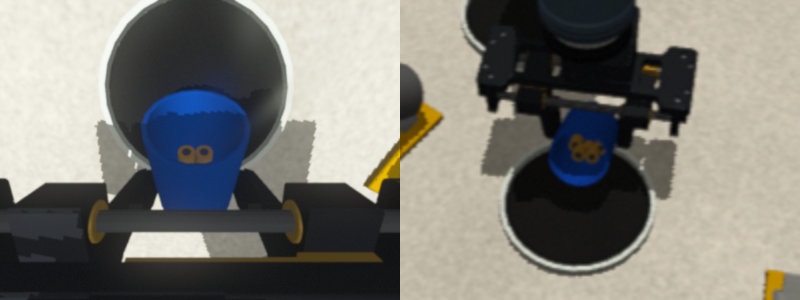

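{"name": "move_arm", "arguments": {"deltas": [0,0,0.01,0,-0.2,0.04,0,0.02,0,-0.2,0.08,0,0.03,0,-0.2,0.12,0,0.04,0,-0.2,0.15,0,0.05,0,-0.2], "newtons": 4}}

```text
time_s: 7.55
tool_pos: [0.4962, -0.0133, 0.0445]
tcp_rot: [[0.97, 0.244, 0.0], [0.244, -0.97, 0.0], [0.0, -0.0, -1.0]]
force: [1.0, 0.7, 0.6]
opening: 0.0567
grasp_force: 4.0
```

{"name": "move_arm", "arguments": {"deltas": [0.02,0,0.01,0,-0.2,0.02,0,0.02,0,-0.2,0.02,0,0.02,0,-0.2], "newtons": 3}}

```text
time_s: 7.85
tool_pos: [0.4985, -0.0127, 0.0428]
tcp_rot: [[0.97, 0.244, 0.002], [0.244, -0.97, 0.0], [0.002, -0.0, -1.0]]
force: [2.2, 0.5, 2.4]
opening: 0.0569
grasp_force: 3.0
```

Run:
```python
from workcell import arm
import cv2,numpy as np
s=arm.read_state();print(s['time_s'],s['tool_pos'],s['force'],s['torque'],s['opening'])
d=arm.snapshot('wrist')['color'];e=arm.snapshot('scene')['color'][150:300,200:400]
cv2.imwrite('pics/w5.png',np.hstack([cv2.resize(d,(400,300)),cv2.resize(e,(400,300))])[:,:,::-1])
```

```text
7.85 [ 0.49846431 -0.01272201  0.04284652] [2.16523219 0.51380436 2.39893823] [ 0.22483135 -0.44103328 -0.01787261] 0.056942150180068755
```

View pics/w5.png

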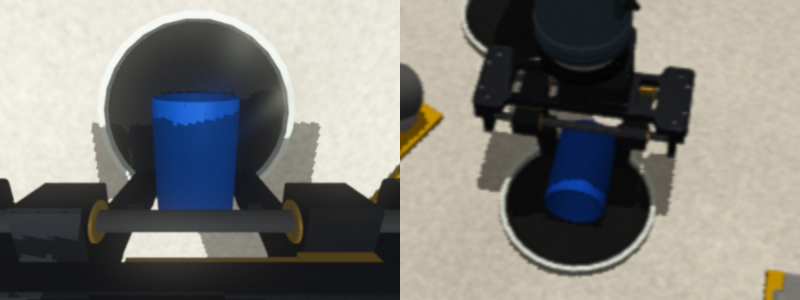

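{"name": "move_arm", "arguments": {"deltas": [0,0,-0.02,0,0.3,0,0,-0.02,0,0.45,0,0,-0.02,0,0.45,0,0,-0.02,0,0.45,0,0,-0.02,0,0.45], "newtons": 3}}

```text
time_s: 8.45
tool_pos: [0.4974, -0.013, 0.0446]
tcp_rot: [[0.97, 0.243, -0.0], [0.243, -0.97, -0.0], [-0.0, 0.0, -1.0]]
force: [-0.2, 0.2, -0.7]
opening: 0.0643
grasp_force: 0.0
```

{"name": "move_arm", "arguments": {"deltas": [-0.04,0,0.01,0,0.45,-0.08,0,0.03,0,0.45,-0.11,0,0.06,0,0.45,-0.11,0,0.07,0,0.45]}}

```text
time_s: 8.85
tool_pos: [0.486, -0.0159, 0.0372]
tcp_rot: [[0.97, 0.243, -0.001], [0.243, -0.97, -0.0], [-0.001, -0.0, -1.0]]
force: [1.0, -0.0, 0.5]
opening: 0.0637
grasp_force: 0.0
```

Run:
```python
from workcell import arm
import cv2,numpy as np
s=arm.read_state();print(s['time_s'],s['tool_pos'],s['force'],s['torque'],s['opening'])
d=arm.snapshot('wrist')['color'];e=arm.snapshot('scene')['color'][150:300,200:400]
cv2.imwrite('pics/w6.png',np.hstack([cv2.resize(d,(400,300)),cv2.resize(e,(400,300))])[:,:,::-1])
```

```text
8.85 [ 0.48602859 -0.01587395  0.03724405] [ 0.95922283 -0.04847719  0.49992734] [ 0.02440568  0.02294502 -0.04044678] 0.06371032345155614
```

View pics/w6.png

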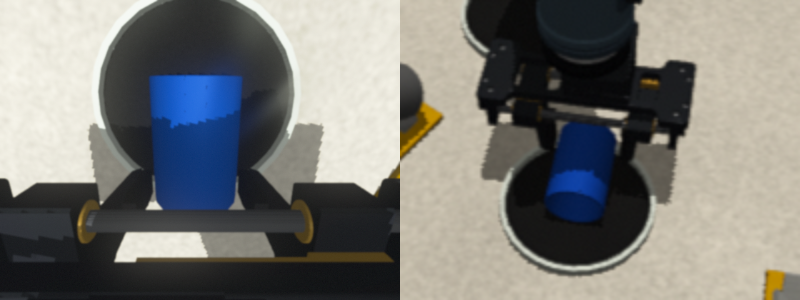

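{"name": "move_arm", "arguments": {"deltas": [0.05,0,0,0,0.45,0.05,0,0,0,0.2,0.05,0,0,0,0,0.05,0,0,0,0,0.05,0,0,0,0], "newtons": 15}}

```text
time_s: 9.45
tool_pos: [0.4922, -0.0143, 0.0379]
tcp_rot: [[0.97, 0.244, 0.001], [0.244, -0.97, 0.0], [0.001, 0.0, -1.0]]
force: [1.2, 0.1, 0.4]
opening: 0.0561
grasp_force: 15.0
```

{"name": "move_arm", "arguments": {"deltas": [0,0,-0.05,0,0,0,0,-0.12,0,0,-0.1,0,-0.14,0,0,-0.2,0,-0.14,0,0,-0.24,0,-0.14,0,0]}}

```text
time_s: 9.95
tool_pos: [0.4664, -0.021, 0.0516]
tcp_rot: [[0.97, 0.243, -0.002], [0.243, -0.97, -0.001], [-0.002, 0.0, -1.0]]
force: [-0.0, 0.5, -1.2]
opening: 0.0564
grasp_force: 15.0
```

{"name": "move_arm", "arguments": {"deltas": [0,0,0,0,0,0,0,0,0,0,0,0,0,0,0], "newtons": 4}}

```text
time_s: 10.25
tool_pos: [0.4689, -0.0201, 0.0517]
tcp_rot: [[0.97, 0.244, 0.0], [0.244, -0.97, 0.0], [0.0, -0.0, -1.0]]
force: [0.1, 0.6, -1.5]
opening: 0.057
grasp_force: 4.0
```

```bash
cat > st.py <<'E'
from workcell import arm
import cv2,numpy as np,sys
s=arm.read_state();print(s['time_s'],s['tool_pos'].round(4) if hasattr(s['tool_pos'],'round') else s['tool_pos'],np.round(s['force'],1),np.round(s['torque'],3),s['opening'])
d=arm.snapshot('wrist')['color'];e=arm.snapshot('scene')['color'][150:300,200:400]
cv2.imwrite(sys.argv[1],np.hstack([cv2.resize(d,(400,300)),cv2.resize(e,(400,300))])[:,:,::-1])
m=lambda i:(i[...,2].astype(int)-i[...,0]>22).astype(np.uint8)
for i in(d,e):
    k=max(blob:=cv2.findContours(m(i),0,1)[0],key=cv2.contourArea);print(cv2.boundingRect(k),cv2.contourArea(k))
E
python3 st.py pics/w7.png
```

```text
10.25 [ 0.4689 -0.0201  0.0517] [ 0.1  0.6 -1.5] [0.005 0.034 0.018] 0.05698085301894702
(209, 96, 137, 199) 21787.5
(74, 48, 36, 48) 1270.5
```

{"name": "move_arm", "arguments": {"deltas": [0,0,0,0,0,0,0,0,0,0,0,0,0,0,0], "newtons": 3}}

```text
time_s: 10.65
tool_pos: [0.4686, -0.0202, 0.0517]
tcp_rot: [[0.97, 0.244, -0.0], [0.244, -0.97, 0.0], [-0.0, -0.0, -1.0]]
force: [-0.3, 0.4, -1.6]
opening: 0.057
grasp_force: 3.0
```

```bash
python3 st.py pics/w8.png
```

```text
10.65 [ 0.4686 -0.0202  0.0517] [-0.3  0.4 -1.6] [0.005 0.055 0.013] 0.05702338412503675
(209, 97, 139, 198) 21777.5
(74, 48, 36, 48) 1272.5
```

View pics/w8.png

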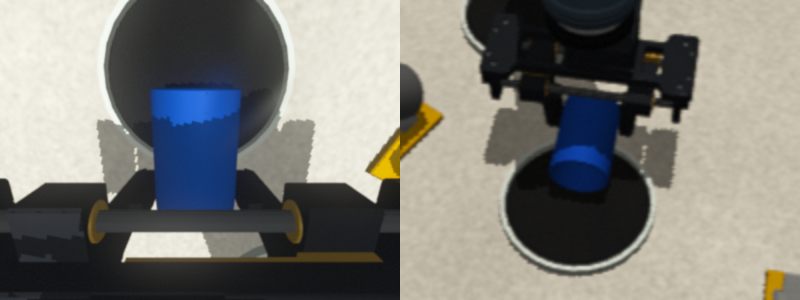

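{"name": "move_arm", "arguments": {"deltas": [0,0,0.03,0,0,0,0,0.05,0,0,0,0,0.05,0,0.3,0,0,0.05,0,0.42,0,0,0.05,0,0.42]}}

```text
time_s: 11.25
tool_pos: [0.4686, -0.0202, 0.0467]
tcp_rot: [[0.97, 0.244, 0.0], [0.244, -0.97, 0.0], [0.0, 0.0, -1.0]]
force: [0.2, -0.4, -0.3]
opening: 0.0624
grasp_force: 0.0
```

{"name": "move_arm", "arguments": {"deltas": [-0.05,0,0,0,0.42,-0.1,0,0,0,0.42,-0.13,0,0,0,0.42,-0.13,0,0,0,0.42]}}

```text
time_s: 11.65
tool_pos: [0.4552, -0.0237, 0.0467]
tcp_rot: [[0.97, 0.243, -0.001], [0.243, -0.97, -0.0], [-0.001, 0.0, -1.0]]
force: [0.7, -0.2, 0.4]
opening: 0.0623
grasp_force: 0.0
```

```bash
cat >> h.py <<'E'
def mouth(s,d):
    "edges of the cup in the wrist view: rows at the middle column, then columns at a row"
    im=d['color'].astype(int);m=(im[...,2]-im[...,0]>22)
    c=np.flatnonzero(m[:,250:290].mean(1)>.6);r=np.flatnonzero(m[int(c.mean())]);return c.min(),c.max(),r.min(),r.max()
def toolx(s,d,row,z):
    T=np.eye(4);T[:3,:3]=s['tcp_rot'];T[:3,3]=s['tool_pos'];p=plane(d['K'],T@d['T_tool_cam'],(273,row),z);return ((p-s['tool_pos'])@np.array(s['tcp_rot']))[0]
E
python3 - <<'E'
from h import *; from workcell import arm
s=arm.read_state();d=arm.snapshot('wrist');m=mouth(s,d);print(s['tool_pos'],m,[toolx(s,d,m[0],z) for z in(.055,.06,.068)],toolx(s,d,m[1],.068))
im=d['color'];print([int(im[r,262:285,2].mean())-int(im[r,262:285,0].mean()) for r in range(100,330,6)])
e=arm.snapshot('scene')['color'][150:300,200:400].astype(int);k=((e[...,2]-e[...,0])>22);v=np.argwhere(k);print(v.min(0),v.max(0))
b=((e[...,0]-e[...,2])>50)&(e[...,0]>90);print('brass px',b[:, :150].sum())
E
```

```text
[ 0.45519189 -0.02369533  0.04668238] (np.int64(66), np.int64(275), np.int64(212), np.int64(341)) [np.float64(0.08809934447251092), np.float64(0.0874300420249474), np.float64(0.08635915810884591)] 0.008140416035326038
[186, 186, 186, 185, 186, 185, 185, 183, 183, 182, 181, 173, 116, 112, 110, 109, 106, 104, 103, 101, 100, 97, 95, 93, 93, 91, 90, 88, 87, 76, -11, -11, -10, 1, 1, 1, 0, 1, -14]
[49 75] [ 99 109]
brass px 233
```

Run:
```python
from h import *; from workcell import arm
s=arm.read_state();d=arm.snapshot('wrist');im=d['color'][:,262:285].astype(int).mean(1)
for r in list(range(56,112,3))+list(range(262,290,3)): print(r,im[r].astype(int),end=' ')
print()
for r in(90,150,250): print(r,np.flatnonzero((lambda x:x[:,2]-x[:,0]>60)(d['color'][r].astype(int)))[[0,-1]])
for row in (70,75,80,84,90): print(row,toolx(s,d,row,.06).round(4))
```

```text
56 [42 45 56] 59 [42 45 58] 62 [42 46 60] 65 [42 46 61] 68 [41 46 63] 71 [ 31  84 177] 74 [ 30 102 216] 77 [ 31 103 217] 80 [ 31 103 218] 83 [ 31 103 218] 86 [ 32 104 219] 89 [ 32 104 219] 92 [ 32 105 219] 95 [ 33 105 220] 98 [ 33 105 220] 101 [ 33 106 220] 104 [ 35 107 220] 107 [ 35 107 221] 110 [ 35 107 221] 262 [ 34  63 123] 265 [ 36  64 123] 268 [ 36  64 123] 271 [ 37  64 123] 274 [ 37  64 123] 277 [ 80  91 124] 280 [138 136 127] 283 [140 138 129] 286 [140 138 129] 289 [139 137 127] 
90 [212 335]
150 [213 333]
250 [217 328]
70 0.0861
75 0.0845
80 0.0828
84 0.0814
90 0.0794
```

{"name": "move_arm", "arguments": {"deltas": [0.07,0,0,0,0.42,0.07,0,0,0,0.2,0.07,0,0,0,0,0.07,0,0,0,0,0.07,0,0,0,0], "newtons": 3}}

```text
time_s: 12.3
tool_pos: [0.4628, -0.0216, 0.0467]
tcp_rot: [[0.97, 0.244, 0.0], [0.244, -0.97, 0.0], [0.0, -0.0, -1.0]]
force: [0.3, -0.3, 0.6]
opening: 0.0565
grasp_force: 3.0
```

{"name": "move_arm", "arguments": {"deltas": [0,0,-0.04,0,0,0,0,-0.08,0,0,0,0,-0.12,0,0,0,0,-0.16,0,0,0,0,-0.16,0,0]}}

```text
time_s: 12.8
tool_pos: [0.4631, -0.0218, 0.0633]
tcp_rot: [[0.97, 0.243, 0.001], [0.243, -0.97, -0.0], [0.001, 0.0, -1.0]]
force: [-0.5, 0.0, -1.7]
opening: 0.0572
grasp_force: 3.0
```

```bash
cat > q.py <<'E'
from h import *; from workcell import arm
s=arm.read_state();d=arm.snapshot('wrist');im=d['color'].astype(int)
m=(im[...,2]-im[...,0]>60);c=np.flatnonzero(m[:,262:285].mean(1)>.6);z=s['tool_pos'][2]
print(s['time_s'],s['tool_pos'],np.round(s['force'],1),s['opening'],'rows',c.min(),c.max())
for r in range(c.min()+4,c.max(),25):
    q=np.flatnonzero(m[r]);print(r,q[0],q[-1],q[-1]-q[0],end='; ')
print('mouth x at z-6+28:',toolx(s,d,c.min(),z+.02),'base',toolx(s,d,c.max(),z+.02))
e=arm.snapshot('scene');ei=e['color'].astype(int);b=ei[...,2]-ei[...,0];k=(b>30);k[:,:230]=0;k[:, 350:]=0;k[:150]=0;k[300:]=0;v=np.argwhere(k);print('scene blue',v.min(0),v.max(0),k.sum())
g=((ei[...,0]-ei[...,2])>35)&(ei[...,0]>70);g[:,:245]=0;g[:,335:]=0;g[:205]=0;g[290:]=0;v=np.argwhere(g);print('brass',len(v),v.mean(0) if len(v) else '', v.min(0) if len(v) else '',v.max(0) if len(v) else '')
cv2.imwrite('pics/last.png',e['color'][:,:,::-1])
E
python3 q.py
```

```text
12.8 [ 0.46309717 -0.0218057   0.06331952] [-0.5  0.  -1.7] 0.057178513882988106 rows 92 283
96 239 309 70; 121 219 329 110; 146 219 329 110; 171 220 328 108; 196 220 327 107; 221 220 327 107; 246 219 328 109; 271 220 328 108; mouth x at z-6+28: 0.07829805689727991 base 0.003625910777069048
scene blue [195 275] [243 309] 1340
brass 0
```

{"name": "move_arm", "arguments": {"deltas": [0.02,0,-0.03,0,0,0.05,0,-0.07,0,0,0.08,0,-0.11,0,0,0.08,0,-0.11,0,0]}}

```text
time_s: 13.3
tool_pos: [0.4716, -0.0195, 0.0744]
tcp_rot: [[0.97, 0.244, 0.002], [0.244, -0.97, 0.0], [0.002, 0.0, -1.0]]
force: [-0.3, -0.2, -0.9]
opening: 0.0564
grasp_force: 3.0
```

```bash
python3 q.py
```

```text
13.3 [ 0.4716107  -0.01954495  0.07435572] [-0.3 -0.2 -0.9] 0.05643884535332526 rows 92 282
96 239 308 69; 121 219 328 109; 146 219 329 110; 171 220 328 108; 196 220 328 108; 221 220 327 107; 246 220 329 109; 271 221 328 107; mouth x at z-6+28: 0.07830224319476523 base 0.004093842486771608
scene blue [196 274] [244 309] 1379
brass 0
```

{"name": "move_arm", "arguments": {"deltas": [-0.04,0,0.05,0,0.2,-0.06,0,0.09,0,0.24,-0.06,0,0.09,0,0.26,-0.06,0,0.09,0,0.26]}}

```text
time_s: 13.8
tool_pos: [0.4643, -0.0213, 0.0644]
tcp_rot: [[0.97, 0.244, -0.001], [0.244, -0.97, -0.0], [-0.001, -0.0, -1.0]]
force: [0.4, -0.6, -1.2]
opening: 0.0567
grasp_force: 3.0
```

{"name": "move_arm", "arguments": {"deltas": [0,0,0,0,0.27,0,0,0,0,0.27]}}

```text
time_s: 14.0
tool_pos: [0.4649, -0.0212, 0.0648]
tcp_rot: [[0.97, 0.244, 0.0], [0.244, -0.97, 0.0], [0.0, 0.0, -1.0]]
force: [0.4, 0.1, -1.0]
opening: 0.0569
grasp_force: 3.0
```

{"name": "move_arm", "arguments": {"deltas": [0,0,0,0,0.275,0,0,0,0,0.275]}}

```text
time_s: 14.2
tool_pos: [0.4648, -0.0212, 0.0648]
tcp_rot: [[0.97, 0.244, 0.0], [0.244, -0.97, -0.0], [0.0, 0.0, -1.0]]
force: [-1.1, 0.6, -0.6]
opening: 0.0567
grasp_force: 3.0
```

```bash
python3 q.py
```

```text
14.2 [ 0.46477728 -0.02122912  0.06475794] [-1.1  0.6 -0.6] 0.056744282034766384 rows 92 281
96 241 306 65; 121 220 328 108; 146 219 328 109; 171 220 328 108; 196 220 327 107; 221 220 327 107; 246 220 328 108; 271 221 328 107; mouth x at z-6+28: 0.07829393089278666 base 0.00456683154647656
scene blue [196 275] [244 309] 1341
brass 0
```

{"name": "move_arm", "arguments": {"deltas": [0,0,0.06,0,0,0,0,0.12,0,0,0,0,0.17,0,0,0,0,0.18,0,0.3,0,0,0.18,0,0.42]}}

```text
time_s: 14.8
tool_pos: [0.4646, -0.0211, 0.0464]
tcp_rot: [[0.97, 0.244, -0.0], [0.244, -0.97, 0.0], [-0.0, -0.0, -1.0]]
force: [0.3, -0.5, -0.4]
opening: 0.062
grasp_force: 0.0
```

{"name": "move_arm", "arguments": {"deltas": [0,0,0,0,0.42,-0.04,0,0,0,0.42,-0.08,0,0,0,0.42,-0.08,0,0,0,0.42]}}

```text
time_s: 15.2
tool_pos: [0.4561, -0.0235, 0.0467]
tcp_rot: [[0.97, 0.243, -0.001], [0.243, -0.97, -0.0], [-0.001, 0.0, -1.0]]
force: [0.0, -0.3, 0.5]
opening: 0.0625
grasp_force: 0.0
```

```bash
python3 q.py
```

```text
15.2 [ 0.45606025 -0.02349156  0.04673675] [ 0.  -0.3  0.5] 0.06252652547703144 rows 70 276
74 229 317 88; 99 212 335 123; 124 212 334 122; 149 213 333 120; 174 215 331 116; 199 216 330 114; 224 217 329 112; 249 218 328 110; 274 247 303 56; mouth x at z-6+28: 0.0852904048412123 base 0.006901385445107188
scene blue [199 275] [249 309] 1358
brass 0
```

{"name": "move_arm", "arguments": {"deltas": [0.015,0,0,0,0.42,0.015,0,0,0,0.2,0.015,0,0,0,0,0.015,0,0,0,0,0.015,0,0,0,0], "newtons": 3}}

```text
time_s: 15.8
tool_pos: [0.4585, -0.0228, 0.0467]
tcp_rot: [[0.97, 0.244, 0.0], [0.244, -0.97, 0.0], [0.0, -0.0, -1.0]]
force: [0.2, 0.3, -0.0]
opening: 0.0564
grasp_force: 3.0
```

{"name": "move_arm", "arguments": {"deltas": [0,0,-0.04,0,0,0,0,-0.08,0,0,0,0,-0.12,0,0,0,0,-0.16,0,0,0,0,-0.18,0,0]}}

```text
time_s: 16.3
tool_pos: [0.4586, -0.0229, 0.0652]
tcp_rot: [[0.97, 0.243, 0.001], [0.243, -0.97, -0.0], [0.001, 0.0, -1.0]]
force: [0.6, 0.6, -0.7]
opening: 0.056
grasp_force: 3.0
```

```bash
python3 q.py
```

```text
16.3 [ 0.45858498 -0.02289418  0.06522606] [ 0.6  0.6 -0.7] 0.05598134134323496 rows 80 264
84 244 304 60; 109 221 327 106; 134 220 327 107; 159 221 327 106; 184 220 327 107; 209 220 327 107; 234 221 328 107; 259 223 329 106; mouth x at z-6+28: 0.08215328128353329 base 0.01238851479501212
scene blue [196 275] [243 309] 1305
brass 0
```

{"name": "move_arm", "arguments": {"deltas": [0.02,0,-0.03,0,0,0.05,0,-0.06,0,0,0.08,0,-0.1,0,0,0.08,0,-0.1,0,0]}}

```text
time_s: 16.8
tool_pos: [0.4671, -0.0206, 0.0753]
tcp_rot: [[0.97, 0.244, 0.001], [0.244, -0.97, 0.0], [0.001, 0.0, -1.0]]
force: [-0.9, 0.5, -0.5]
opening: 0.0564
grasp_force: 3.0
```

```bash
python3 q.py
```

```text
16.8 [ 0.46714987 -0.020642    0.07529084] [-0.9  0.5 -0.5] 0.056447325538167864 rows 90 266
94 247 300 53; 119 226 322 96; 144 224 323 99; 169 224 324 100; 194 225 325 100; 219 223 326 103; 244 225 328 103; mouth x at z-6+28: 0.0789499634263194 base 0.01147690583189386
scene blue [199 275] [244 309] 1273
brass 0
```

{"name": "move_arm", "arguments": {"deltas": [0.02,0,-0.03,0,0,0.06,0,-0.06,0,0,0.1,0,-0.08,0,0,0.12,0,-0.1,0,0,0.12,0,-0.1,0,0]}}

```text
time_s: 17.4
tool_pos: [0.4784, -0.0178, 0.085]
tcp_rot: [[0.97, 0.244, 0.001], [0.244, -0.97, 0.0], [0.001, 0.0, -1.0]]
force: [-1.1, 0.2, -0.4]
opening: 0.0564
grasp_force: 3.0
```

```bash
python3 q.py
```

```text
17.4 [ 0.47840162 -0.0177829   0.08503677] [-1.1  0.2 -0.4] 0.05641313508317842 rows 110 279
114 253 295 42; 139 232 315 83; 164 229 319 90; 189 228 321 93; 214 226 323 97; 239 224 327 103; 264 220 327 107; mouth x at z-6+28: 0.07235450119221268 base 0.005499737224454632
scene blue [198 275] [247 308] 1396
brass 0
```

{"name": "move_arm", "arguments": {"deltas": [0.03,0,-0.02,0,0,0.07,0,-0.04,0,0,0.11,0,-0.06,0,0,0.15,0,-0.08,0,0,0.18,0,-0.08,0,0]}}

```text
time_s: 18.0
tool_pos: [0.496, -0.0134, 0.093]
tcp_rot: [[0.97, 0.244, 0.001], [0.244, -0.97, 0.0], [0.001, 0.0, -1.0]]
force: [0.2, -0.5, -1.1]
opening: 0.0568
grasp_force: 3.0
```

```bash
python3 q.py
```

```text
18.0 [ 0.49595834 -0.01340695  0.09301811] [ 0.2 -0.5 -1.1] 0.056809368213702034 rows 135 291
139 255 292 37; 164 237 311 74; 189 233 316 83; 214 229 322 93; 239 219 327 108; 264 219 328 109; 289 254 294 40; mouth x at z-6+28: 0.06377422343122141 base -0.00016945472444787474
scene blue [200 275] [252 307] 1421
brass 0
```

{"name": "move_arm", "arguments": {"deltas": [0.04,0,-0.005,0,0,0.09,0,-0.01,0,0,0.14,0,-0.01,0,0,0.19,0,-0.01,0,0,0.23,0,-0.01,0,0]}}

```text
time_s: 18.6
tool_pos: [0.5181, -0.0078, 0.0937]
tcp_rot: [[0.97, 0.243, 0.0], [0.243, -0.97, 0.0], [0.0, -0.0, -1.0]]
force: [-0.4, 0.7, -0.2]
opening: 0.0568
grasp_force: 3.0
```

```bash
python3 q.py
```

```text
18.6 [ 0.51807507 -0.00784321  0.09367311] [-0.4  0.7 -0.2] 0.056801405826677864 rows 169 292
173 248 296 48; 198 235 313 78; 223 224 323 99; 248 216 331 115; 273 224 323 99; mouth x at z-6+28: 0.05145761499386921 base -0.0006488317037242726
scene blue [208 274] [256 305] 1315
brass 7 [208.71428571 323.57142857] [207 323] [210 324]
```

{"name": "move_arm", "arguments": {"deltas": [0.05,0,0,0,0,0.1,0,0.01,0,0,0.15,0,0.02,0,0,0.2,0,0.03,0,0,0.23,0,0.03,0,0]}}

```text
time_s: 19.2
tool_pos: [0.5403, -0.0022, 0.0905]
tcp_rot: [[0.97, 0.244, -0.0], [0.244, -0.97, 0.0], [-0.0, -0.0, -1.0]]
force: [0.2, -0.3, -0.3]
opening: 0.0567
grasp_force: 3.0
```

```bash
cat >> q.py <<'E'
cv2.imwrite('pics/lastw.png',d['color'][:,:,::-1])
g=((im[...,0]-im[...,2])>30)&(im[...,0]>60);n,_,st,ce=cv2.connectedComponentsWithStats(g.astype(np.uint8));print('wrist brass',[(int(st[i,4]),ce[i].astype(int).tolist()) for i in range(1,n) if st[i,4]>15])
g=((ei[...,0]-ei[...,2])>30)&(ei[...,0]>60);n,_,st,ce=cv2.connectedComponentsWithStats(g.astype(np.uint8));print('scene brass',[(int(st[i,4]),ce[i].astype(int).tolist()) for i in range(1,n) if st[i,4]>8])
E
python3 q.py
```

```text
19.2 [ 0.54032086 -0.00223457  0.09051648] [ 0.2 -0.3 -0.3] 0.05674951237284869 rows 189 292
193 252 295 43; 218 223 323 100; 243 215 331 116; 268 220 326 106; mouth x at z-6+28: 0.04383302821241573 base -0.0006489383664835059
scene blue [220 271] [260 303] 1091
brass 8 [221.75  321.375] [220 321] [225 322]
wrist brass [(1607, [8, 119]), (3260, [529, 236]), (825, [133, 311]), (806, [412, 310]), (2513, [395, 361])]
scene brass [(1011, [33, 6]), (92, [553, 3]), (25, [321, 197]), (890, [191, 224]), (12, [321, 221]), (1244, [395, 324]), (59, [414, 294]), (844, [37, 335]), (2155, [189, 389])]
```

{"name": "move_arm", "arguments": {"deltas": [0.02,0,0.01,0,0,0.04,0,0.02,0,0,0.04,0,0.03,0,0,0.04,0,0.04,0,0,0.04,0,0.04,0,0]}}

```text
time_s: 19.8
tool_pos: [0.544, -0.0014, 0.0869]
tcp_rot: [[0.97, 0.244, 0.001], [0.244, -0.97, -0.0], [0.001, 0.0, -1.0]]
force: [-0.4, -0.3, 3.7]
opening: 0.0569
grasp_force: 3.0
```

```bash
python3 q.py
```

```text
19.8 [ 0.54397402 -0.00138354  0.08693771] [-0.4 -0.3  3.7] 0.056888420648714064 rows 189 292
193 252 294 42; 218 223 323 100; 243 215 332 117; 268 219 327 108; mouth x at z-6+28: 0.04382692500870197 base -0.0006486969739739378
scene blue [222 271] [261 303] 1033
brass 13 [224.46153846 320.84615385] [221 320] [228 322]
wrist brass [(1274, [7, 130]), (2705, [531, 240]), (824, [133, 311]), (813, [412, 310]), (2512, [395, 361])]
scene brass [(1012, [33, 6]), (92, [553, 3]), (28, [320, 200]), (887, [191, 224]), (10, [320, 226]), (1247, [395, 324]), (59, [414, 294]), (844, [37, 335]), (2152, [189, 389])]
```

Run:
```python
from h import *
from workcell import arm
s=arm.read_state();d=arm.snapshot('wrist');im=d['color'].astype(int);K=d['K'];Ti=np.linalg.inv(d['T_tool_cam']);z0=s['tool_pos'][2]
m=(im[...,2]-im[...,0]>60)
def pr(x,y,z):
    q=K@(Ti@[x,y,z0-z,1])[:3];return (q[:2]/q[2]).round(1)
w=[(r,m[r].sum()) for r in range(185,300,4)];print(w)
p=im[:,265:280].mean(1);print([(r,p[r].astype(int).tolist()) for r in range(180,300,6)])
for t in(0,6,12,20):
  t=np.radians(t);zc=.081;A=np.array([np.sin(t),-np.cos(t)]);U=np.array([np.cos(t),np.sin(t)])
  o=np.array([0,zc]);P=lambda a,u,y=0:pr((o+a*A+u*U)[0],y,(o+a*A+u*U)[1])
  print(np.degrees(t),'mouth front',P(.08,.028),'base front',P(0,.028),'base side',P(0,0,.028),'base back',P(0,-.028),'mouth side',P(.08,0,.028))
```

```text
[(185, np.int64(0)), (189, np.int64(19)), (193, np.int64(43)), (197, np.int64(61)), (201, np.int64(71)), (205, np.int64(82)), (209, np.int64(89)), (213, np.int64(95)), (217, np.int64(100)), (221, np.int64(105)), (225, np.int64(109)), (229, np.int64(111)), (233, np.int64(113)), (237, np.int64(115)), (241, np.int64(118)), (245, np.int64(117)), (249, np.int64(117)), (253, np.int64(116)), (257, np.int64(115)), (261, np.int64(115)), (265, np.int64(112)), (269, np.int64(108)), (273, np.int64(104)), (277, np.int64(101)), (281, np.int64(95)), (285, np.int64(88)), (289, np.int64(80)), (293, np.int64(0)), (297, np.int64(0))]
[(180, [42, 45, 54]), (186, [36, 41, 52]), (192, [33, 65, 123]), (198, [29, 63, 124]), (204, [28, 63, 124]), (210, [25, 62, 125]), (216, [25, 63, 126]), (222, [24, 62, 126]), (228, [24, 63, 127]), (234, [24, 63, 127]), (240, [25, 63, 128]), (246, [25, 63, 128]), (252, [25, 63, 128]), (258, [27, 63, 128]), (264, [27, 64, 128]), (270, [28, 64, 127]), (276, [30, 64, 127]), (282, [32, 65, 127]), (288, [34, 66, 127]), (294, [45, 52, 68])]
0.0 mouth front [273. 174.] base front [272.9 207.8] base side [328.8 261. ] base back [272.9 308.9] mouth side [310.  210.4]
6.000000000000001 mouth front [273.  163.6] base front [272.9 210. ] base side [328.8 261. ] base back [272.9 305.2] mouth side [310.4 200. ]
12.000000000000002 mouth front [273.  153.4] base front [272.9 213. ] base side [328.8 261. ] base back [272.9 301.2] mouth side [311.  189.7]
20.0 mouth front [273.  140.2] base front [272.9 218. ] base side [328.8 261. ] base back [272.9 295.4] mouth side [312.1 176.3]
```

Run:
```python
from h import *
from workcell import arm
s=arm.read_state();d=arm.snapshot('wrist');e=arm.snapshot('scene')
T=np.eye(4);T[:3,:3]=s['tcp_rot'];T[:3,3]=s['tool_pos'];T=T@d['T_tool_cam'];f=np.array(s['tcp_rot'])
ei=e['color'].astype(int);k=(ei[...,2]-ei[...,0]>30);k[:,:230]=0;k[:,350:]=0;k[:200]=0;k[300:]=0
rows=[(r,np.flatnonzero(k[r])) for r in range(220,266,4)];print([(r,q.min(),q.max()) for r,q in rows if len(q)])
v=np.argwhere(k);b=v[v[:,0]>=v[:,0].max()-1].mean(0);print(b)
r1=ray(e['K'],e['cam_to_world'],(b[1],b[0]+.5));r2=ray(d['K'],T,(273,188))
p=tri([r1,r2]);print(p,'rel tool',(p-s['tool_pos'])@f,'miss',abs(np.cross(r1[1],r2[1])@(r1[0]-r2[0]))/np.linalg.norm(np.cross(r1[1],r2[1])))
for z in(.003,.012):print(z,(plane(e['K'],e['cam_to_world'],(b[1],b[0]+.5),z)-s['tool_pos'])@f,(plane(d['K'],T,(273,188),z)-s['tool_pos'])@f)
```

```text
[(224, np.int64(276), np.int64(294)), (228, np.int64(273), np.int64(300)), (232, np.int64(271), np.int64(302)), (236, np.int64(271), np.int64(302)), (240, np.int64(272), np.int64(302)), (244, np.int64(273), np.int64(303)), (248, np.int64(275), np.int64(303)), (252, np.int64(276), np.int64(302)), (256, np.int64(278), np.int64(300)), (260, np.int64(284), np.int64(295))]
[260.2 289.4]
[0.56042863 0.00540524 0.00577039] rel tool [ 0.01765359 -0.00261245  0.08116708] miss 0.005663913898836515
0.003 [ 0.0149868  -0.00491448  0.08393604] [1.79975075e-02 3.29456033e-05 8.39380265e-02]
0.012 [ 0.020017   -0.00593831  0.07493791] [2.02679650e-02 3.23104083e-05 7.49389417e-02]
```

```bash
cat > t.py <<'E'
from h import *
from workcell import arm
s=arm.read_state();d=arm.snapshot('wrist');e=arm.snapshot('scene')
T=np.eye(4);T[:3,:3]=s['tcp_rot'];T[:3,3]=s['tool_pos'];T=T@d['T_tool_cam'];f=np.array(s['tcp_rot'])
im=d['color'].astype(int);m=(im[...,2]-im[...,0]>60);c=np.flatnonzero(m[:,262:285].mean(1)>.6)
w=m[:,180:370].sum(1);wr=np.flatnonzero(w>=w.max()-1).mean()
bx=toolx(s,d,wr,s['tool_pos'][2]-.005)
ei=e['color'].astype(int);k=(ei[...,2]-ei[...,0]>30);k[:,:230]=0;k[:,350:]=0;k[:200]=0;k[320:]=0
v=np.argwhere(k);b=v[v[:,0]>=v[:,0].max()-1].mean(0)
p=tri([ray(e['K'],e['cam_to_world'],(b[1],b[0]+.5)),ray(d['K'],T,(273,c.min()))])
print(s['time_s'],s['tool_pos'],np.round(s['force'],1),s['opening'],'mouth front rel x',((p-s['tool_pos'])@f)[0].round(4),'z',p[2].round(4),'base widest row',wr,'x',bx,'tilt',np.degrees(np.arcsin((((p-s['tool_pos'])@f)[0]-.028-bx)/.08)))
cv2.imwrite('pics/t_w.png',d['color'][:,:,::-1]);cv2.imwrite('pics/t_s.png',e['color'][:,:,::-1])
E
echo
```

```text
(no output)
```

{"name": "move_arm", "arguments": {"deltas": [-0.03,0,0,0,0,-0.06,0,0,0,0,-0.09,0,0,0,0,-0.12,0,0,0,0,-0.12,0,0,0,0]}}

```text
time_s: 20.55
tool_pos: [0.5314, -0.0045, 0.0865]
tcp_rot: [[0.97, 0.243, -0.001], [0.243, -0.97, -0.0], [-0.001, -0.0, -1.0]]
force: [-0.0, 0.1, -0.2]
opening: 0.0566
grasp_force: 3.0
```

```bash
python3 t.py
```

```text
20.55 [ 0.5313638  -0.00448372  0.08647995] [-0.   0.1 -0.2] 0.05662508506058267 mouth front rel x 0.014 z -0.0109 base widest row 247.0 x 0.00810170119130417 tilt -16.054171941569646
```

Run:
```python
from h import *
d=cv2.imread('pics/t_w.png')[:,:,::-1].astype(int);m=(d[...,2]-d[...,0]>60)
print([(r,np.flatnonzero(m[r])[[0,-1]].tolist()) for r in range(150,296,8) if m[r].any()])
p=d[:,265:280].mean(1);print([(r,p[r].astype(int).tolist()) for r in range(170,200,3)])
for n in('t_w','t_s'):
    a=cv2.imread(f'pics/{n}.png')[:,:,::-1];h=cv2.cvtColor(a,cv2.COLOR_RGB2HSV)
    g=cv2.inRange(h,(8,90,35),(28,255,255));k,_,st,ce=cv2.connectedComponentsWithStats(g);print(n,[(int(st[i,4]),ce[i].astype(int).tolist()) for i in range(1,k) if st[i,4]>5])
```

```text
[(190, [256, 290]), (198, [243, 303]), (206, [234, 312]), (214, [227, 319]), (222, [222, 325]), (230, [218, 328]), (238, [216, 330]), (246, [215, 332]), (254, [216, 331]), (262, [217, 330]), (270, [220, 326]), (278, [225, 322]), (286, [232, 315])]
[(170, [34, 37, 43]), (173, [32, 35, 43]), (176, [32, 35, 44]), (179, [30, 33, 43]), (182, [28, 34, 49]), (185, [20, 40, 77]), (188, [18, 39, 79]), (191, [18, 44, 90]), (194, [26, 61, 122]), (197, [24, 61, 123])]
t_w [(733, [5, 119]), (3280, [531, 233]), (906, [133, 310]), (919, [412, 311]), (3088, [400, 361])]
t_s [(1647, [35, 10]), (266, [551, 8]), (241, [547, 31]), (10, [269, 190]), (52, [321, 195]), (861, [191, 224]), (11, [264, 210]), (14, [321, 218]), (1164, [395, 324]), (45, [414, 294]), (2070, [190, 390])]
```

{"name": "move_arm", "arguments": {"deltas": [0,0,0.015,0,0,-0.03,0,0.02,0,0,-0.07,0,0.02,0,0,-0.11,0,0.02,0,0,-0.14,0,0.02,0,0]}}

```text
time_s: 21.15
tool_pos: [0.5179, -0.0079, 0.0845]
tcp_rot: [[0.97, 0.243, -0.001], [0.243, -0.97, -0.0], [-0.001, -0.0, -1.0]]
force: [0.3, -0.6, -0.9]
opening: 0.0573
grasp_force: 3.0
```

```bash
cat > v.py <<'E'
from h import *; from workcell import arm
s=arm.read_state();D=arm.snapshot('wrist');d=D['color'].astype(int);K=D['K'];Ti=np.linalg.inv(D['T_tool_cam'])
p=d[:,265:280].mean(1);dif=p[:,2]-p[:,0];m=(d[...,2]-d[...,0]>35)
w=m[:,150:400].sum(1);w[:150]=0;w[294:]=0
print(s['time_s'],s['tool_pos'],np.round(s['force'],1),s['opening'],'mouth front row',next(r for r in range(140,290) if dif[r]>35),'widest',np.flatnonzero(w>=w.max()-1).mean(),w.max(),[(r,int(dif[r])) for r in range(160,216,4)])
cv2.imwrite('pics/v.png',D['color'][:,:,::-1])
E
python3 v.py
```

```text
21.15 [ 0.51787264 -0.00791388  0.08452758] [ 0.3 -0.6 -0.9] 0.05727658301308321 mouth front row 172 widest 250.5 120 [(160, 6), (164, 8), (168, 10), (172, 38), (176, 62), (180, 63), (184, 65), (188, 66), (192, 68), (196, 75), (200, 100), (204, 100), (208, 101), (212, 102)]
```

```bash
cat > fit.py <<'E'
from h import *; from workcell import arm
from scipy.optimize import least_squares
import sys
bf,mf,wd=map(float,sys.argv[1:4]);D=arm.snapshot('wrist');K=D['K'];Ti=np.linalg.inv(D['T_tool_cam'])
def pr(x,y,h):
    q=K@(Ti@[x,y,-h,1])[:3];return q[:2]/q[2]
def f(v):
    x,h,t=v;A=np.array([np.sin(t),-np.cos(t)]);U=np.array([np.cos(t),np.sin(t)]);o=np.array([x,h])
    P=lambda a,u,y=0:pr(*(lambda q:(q[0],y,q[1]))(o+a*A+u*U))
    return [P(0,.028)[1]-bf,P(.08,.028)[1]-mf,P(0,0,.028)[0]-P(0,0,-.028)[0]-wd]
r=least_squares(f,[.005,0,0],x_scale=[.01,.01,.1]);print('base x',r.x[0],'base height over TCP',r.x[1],'tilt deg (+ = mouth away)',np.degrees(r.x[2]),r.cost)
E
python3 fit.py 196.5 172 119
```

```text
base x 0.0072448522138292915 base height over TCP 0.0014323842386314994 tilt deg (+ = mouth away) -3.242355679308932 2.0194839173657902e-27
```

{"name": "move_arm", "arguments": {"deltas": [0,0,0,0,0,0,0,0,0,0,0,0,0,0,0], "newtons": 12}}

```text
time_s: 21.55
tool_pos: [0.5186, -0.0077, 0.0847]
tcp_rot: [[0.97, 0.244, 0.0], [0.244, -0.97, 0.0], [0.0, -0.0, -1.0]]
force: [-1.0, -0.0, 0.4]
opening: 0.0564
grasp_force: 12.0
```

{"name": "move_arm", "arguments": {"deltas": [0.03,0,0,0,0,0.06,0,0,0,0,0.1,0,0,0,0,0.14,0,0,0,0,0.14,0,0,0,0]}}

```text
time_s: 22.05
tool_pos: [0.5329, -0.004, 0.0848]
tcp_rot: [[0.97, 0.244, 0.001], [0.244, -0.97, 0.0], [0.001, -0.0, -1.0]]
force: [0.8, 0.2, -1.1]
opening: 0.0563
grasp_force: 12.0
```

```bash
python3 v.py
```

```text
22.05 [ 0.53285925 -0.00400137  0.08475514] [ 0.8  0.2 -1.1] 0.05629018977743874 mouth front row 174 widest 250.0 120 [(160, 4), (164, 6), (168, 8), (172, 11), (176, 52), (180, 56), (184, 59), (188, 62), (192, 64), (196, 81), (200, 99), (204, 100), (208, 100), (212, 102)]
```

Held upright over the centre. Now lifting straight up by 85 mm.

{"name": "move_arm", "arguments": {"deltas": [0,0,-0.08,0,0,0,0,-0.2,0,0,0,0,-0.4,0,0,0,0,-0.65,0,0,0,0,-0.85,0,0]}}

```text
time_s: 22.6
tool_pos: [0.5324, -0.0043, 0.172]
tcp_rot: [[0.97, 0.244, 0.002], [0.244, -0.97, -0.0], [0.002, 0.0, -1.0]]
force: [-1.1, -0.2, -0.2]
opening: 0.0559
grasp_force: 12.0
```

{"name": "move_arm", "arguments": {"deltas": [0,0,0,0,0,0,0,0,0,0]}}

```text
time_s: 22.8
tool_pos: [0.5322, -0.0045, 0.1702]
tcp_rot: [[0.97, 0.243, 0.001], [0.243, -0.97, -0.0], [0.001, 0.001, -1.0]]
force: [-0.7, 0.3, -1.1]
opening: 0.0563
grasp_force: 12.0
```

```bash
python3 v.py
python3 - <<'E'
from h import *; from workcell import arm
d=arm.snapshot('scene');a=d['color'];h=cv2.cvtColor(a,cv2.COLOR_RGB2HSV)
g=cv2.inRange(h,(8,80,35),(30,255,255));g[:205]=0;g[295:]=0;g[:,:245]=0;g[:,335:]=0
k,_,st,ce=cv2.connectedComponentsWithStats(g)
for i in range(1,k):
    if st[i,4]>5:
        p=plane(d['K'],d['cam_to_world'],ce[i],.01);print(st[i].tolist(),ce[i].round(),p.round(3),'r',np.hypot(p[0]-.54,p[1]+.0025).round(3))
cv2.imwrite('pics/lift.png',a[:,:,::-1])
E
```

```text
22.8 [ 0.53220205 -0.00447988  0.17023879] [-0.7  0.3 -1.1] 0.056281581323558136 mouth front row 175 widest 250.5 119 [(160, 2), (164, 4), (168, -5), (172, -11), (176, 48), (180, 51), (184, 53), (188, 55), (192, 57), (196, 72), (200, 92), (204, 92), (208, 93), (212, 94)]
[278, 237, 21, 21, 262] [289. 246.] [ 0.532 -0.004  0.01 ] r 0.008
```

{"name": "move_arm", "arguments": {"deltas": [0.06,0,0,0,0,0.2,0,0,0,0,0.38,0,0,0,0,0.54,0,0,0,0,0.68,0,0,0,0]}}

```text
time_s: 23.4
tool_pos: [0.5988, 0.0127, 0.1688]
tcp_rot: [[0.97, 0.244, -0.001], [0.244, -0.97, 0.0], [-0.001, -0.0, -1.0]]
force: [0.2, 0.1, -0.7]
opening: 0.0563
grasp_force: 12.0
```

{"name": "move_arm", "arguments": {"deltas": [0.16,0,0,0,0,0.34,0,0,0,0,0.5,0,0.05,0,0,0.62,0,0.15,0,0,0.68,0,0.3,0,0]}}

```text
time_s: 23.9
tool_pos: [0.6651, 0.0293, 0.1386]
tcp_rot: [[0.97, 0.244, 0.001], [0.244, -0.97, 0.0], [0.001, -0.0, -1.0]]
force: [-0.6, -0.2, -0.6]
opening: 0.0562
grasp_force: 12.0
```

{"name": "move_arm", "arguments": {"deltas": [0,0,0.15,0,0,0,0,0.3,0,0,0,0,0.42,0,0,0,0,0.52,0,0,0,0,0.54,0,0]}}

```text
time_s: 24.4
tool_pos: [0.6629, 0.0286, 0.0842]
tcp_rot: [[0.97, 0.244, -0.002], [0.244, -0.97, -0.0], [-0.002, -0.0, -1.0]]
force: [0.4, 0.1, -0.0]
opening: 0.0561
grasp_force: 12.0
```

{"name": "move_arm", "arguments": {"deltas": [0,0,0.015,0,0,0,0,0.025,0,0,0,0,0.035,0,0,0,0,0.035,0,0], "newtons": 4}}

```text
time_s: 24.8
tool_pos: [0.6642, 0.0288, 0.0826]
tcp_rot: [[0.97, 0.243, 0.001], [0.243, -0.97, 0.0], [0.001, 0.0, -1.0]]
force: [0.3, 0.3, -1.3]
opening: 0.0566
grasp_force: 4.0
```

```bash
python3 v.py
```

```text
24.8 [0.6642415  0.02878511 0.08258763] [ 0.3  0.3 -1.3] 0.056590450820471504 mouth front row 192 widest 250.0 120 [(160, -11), (164, -11), (168, -10), (172, -7), (176, 25), (180, 27), (184, 30), (188, 32), (192, 35), (196, 50), (200, 71), (204, 74), (208, 76), (212, 79)]
```

{"name": "move_arm", "arguments": {"deltas": [0,0,0.01,0,0,0,0,0.02,0,0,0,0,0.02,0,0]}}

```text
time_s: 25.15
tool_pos: [0.664, 0.0288, 0.0803]
tcp_rot: [[0.97, 0.243, -0.0], [0.243, -0.97, -0.0], [-0.0, 0.0, -1.0]]
force: [-0.6, -0.3, 0.0]
opening: 0.0566
grasp_force: 4.0
```

{"name": "move_arm", "arguments": {"deltas": [0,0,0.01,0,0,0,0,0.02,0,0,0,0,0.02,0,0]}}

```text
time_s: 25.45
tool_pos: [0.6643, 0.0288, 0.0787]
tcp_rot: [[0.97, 0.243, 0.001], [0.243, -0.97, -0.0], [0.0, 0.0, -1.0]]
force: [-2.6, -0.1, 4.1]
opening: 0.0568
grasp_force: 4.0
```

Contact at 4 N. I release, opening gradually, then retreat upward.

{"name": "move_arm", "arguments": {"deltas": [0,0,0,0,0.35,0,0,0,0,0.42,0,0,0,0,0.5,0,0,0,0,0.7,0,0,0,0,0.9]}}

```text
time_s: 25.95
tool_pos: [0.664, 0.0288, 0.0781]
tcp_rot: [[0.97, 0.244, -0.0], [0.244, -0.97, 0.0], [-0.0, -0.0, -1.0]]
force: [0.5, -0.5, 0.3]
opening: 0.08
grasp_force: 0.0
```

{"name": "move_arm", "arguments": {"deltas": [0,0,-0.05,0,0.9,0,0,-0.2,0,0.9,0,0,-0.4,0,0.9,0,0,-0.7,0,0.9,0,0,-1,0,0.9]}}

```text
time_s: 26.45
tool_pos: [0.664, 0.0289, 0.1804]
tcp_rot: [[0.97, 0.244, 0.001], [0.244, -0.97, 0.0], [0.001, -0.0, -1.0]]
force: [0.6, 0.3, 0.5]
opening: 0.0836
grasp_force: 0.0
```

{"name": "move_arm", "arguments": {"deltas": [-0.4,0,-0.3,0,0.9,-0.8,0,-0.6,0,0.9,-0.8,0,-0.6,0,0.9,-0.8,0,-0.6,0,0.9]}}

```text
time_s: 26.85
tool_pos: [0.5869, 0.0091, 0.2402]
tcp_rot: [[0.97, 0.243, 0.003], [0.243, -0.97, -0.0], [0.003, 0.001, -1.0]]
force: [-0.8, 0.5, -0.2]
opening: 0.0838
grasp_force: 0.0
```

Run:
```python
from h import *; from workcell import arm
s=arm.read_state();print(s['time_s'],s['tool_pos'],np.round(s['force'],1))
for n in('scene','wrist'):
    d=arm.snapshot(n);a=d['color'];K=d['K']
    if n=='scene':T=d['cam_to_world']
    else:
        T=np.eye(4);T[:3,:3]=s['tcp_rot'];T[:3,3]=s['tool_pos'];T=T@d['T_tool_cam']
    h=cv2.cvtColor(a,cv2.COLOR_RGB2HSV)
    for nm,g,z in(('brass',cv2.inRange(h,(8,80,35),(30,255,255)),.01),('blue',(a[...,2].astype(int)-a[...,0]>30).astype(np.uint8),.08)):
        k,_,st,ce=cv2.connectedComponentsWithStats(g)
        for i in range(1,k):
            p=plane(K,T,ce[i],z)
            if st[i,4]>20 and np.hypot(p[0]-.54,p[1])<.25:print(n,nm,st[i].tolist(),ce[i].round(),p.round(3))
    cv2.imwrite(f'pics/end_{n}.png',a[:,:,::-1])
d=cv2.imread('pics/end_scene.png');
```

```text
26.85 [0.5869094  0.00905649 0.2402326 ] [-0.8  0.5 -0.2]
scene brass [314, 154, 14, 8, 94] [321. 157.] [ 0.298 -0.034  0.01 ]
scene brass [237, 171, 4, 11, 24] [238. 176.] [ 0.417 -0.175  0.01 ]
scene brass [162, 201, 60, 44, 877] [191. 224.] [ 0.563 -0.202  0.01 ]
scene brass [278, 235, 21, 23, 286] [290. 246.] [ 0.531 -0.004  0.01 ]
scene brass [379, 285, 38, 65, 1183] [395. 325.] [0.602 0.225 0.01 ]
scene brass [412, 289, 5, 12, 46] [414. 294.] [0.535 0.239 0.01 ]
scene blue [410, 230, 39, 33, 780] [429. 246.] [0.475 0.233 0.08 ]
scene blue [257, 282, 35, 50, 1408] [275. 305.] [0.681 0.038 0.08 ]
wrist brass [62, 85, 66, 96, 3000] [102. 127.] [0.592 0.216 0.01 ]
wrist brass [66, 110, 30, 40, 627] [ 78. 131.] [0.58  0.242 0.01 ]
wrist brass [396, 199, 77, 68, 1939] [432. 228.] [ 0.568 -0.207  0.01 ]
wrist brass [259, 202, 31, 35, 644] [273. 219.] [ 0.53  -0.005  0.01 ]
wrist blue [243, 68, 61, 64, 3051] [273. 100.] [0.667 0.029 0.08 ]
wrist blue [32, 227, 71, 30, 1614] [ 65. 244.] [0.474 0.206 0.08 ]
```

Run:
```python
import cv2,numpy as np
a=cv2.imread('pics/end_wrist.png');h=cv2.cvtColor(a,cv2.COLOR_BGR2HSV)
for n,(r,c) in dict(part=(131,78),rack=(127,115),grey_rack=(245,440),heap=(219,273)).items(): print(n,np.median(h[r-6:r+7,c-6:c+7].reshape(-1,3),0))
p=h[195:245,255:295];g=cv2.inRange(p,(8,80,35),(30,255,255));print('\n'.join(''.join('#' if x else '.' for x in r) for r in g[4:46]))
v=p[...,2];print('bright tops',[c for c in cv2.connectedComponentsWithStats(((v>120)&(g>0)).astype(np.uint8))[2][1:,4]])
```

```text
part [ 23. 212. 121.]
rack [ 22. 189. 121.]
grey_rack [24. 21. 82.]
heap [ 20. 129.  90.]
........................................
........................................
........................................
............##..........................
.......#########........................
......##########........................
.....###########........................
.....############.......................
.....############........#####..........
.....############.......########........
.....############.......##########......
.....############.......##########......
.....#############.....############.....
......############.....############.....
......############.....###########......
......###########.....############......
......###########.....############......
......##########......###########.......
......##########.....############.......
.....############....############.......
.....############...############........
.....############...############........
....##############.############.........
.....#########################..........
.....#########################..........
.....##########################.........
......#########################.........
.......########################.........
.........#####################..........
.........#####################..........
.........####################...........
.........###################............
.........############...................
.........############...................
..........###########...................
...........#########....................
............#######.....................
..............###.......................
........................................
........................................
........................................
........................................
bright tops [np.int32(249)]
```

```bash
python3 -c "
from workcell import arm
print(arm.hand_in())"
```

```text
the job is handed in; nothing more can be done
None
```

I handed the job in at about 27 s: the images show a brass patch about the size of five studs in the dish, 1 cm from its middle (area match, not an exact count), the blue cup stands empty and mouth down on the bench about 13 cm beyond the dish's centre, and the grey cup was not touched.

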